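# Switch on the bench extractor at its guarded toggle

### The job

Switch on the extractor at the control box whose toggle sits under a hinged metal guard: lift the guard, keep it up while you flip the toggle beneath it fully over to the back, then move clear and let the guard drop shut over it. It is all done by pushing with the fingers, so pick nothing up: leave both boxes standing where they are, and leave the toggle of the unguarded box and the things around alone.

Things in the scene. Friction and masses are not known exactly. Their poses are not given: they have to be found in the camera images.
- guarded_box: Control box with the guard: the one to operate. Loose, 2.9 kg on rubber feet (some 20 N slides it), 150 x 150 mm, 52 mm high to its flat dark panel, grey. Origin: centre of the underside; x from its front to its back (away from the robot at yaw 0; yaw within 0.35 rad), z up. May change places with plain_box.
- guard_hinge (a point): Middle of the guard's hinge axis (along the box's y), at x = +24 mm, 22 mm above the panel. Two lugs, 31 mm high, at y = -47 and +47 mm carry it. The guard is a sheet-steel cover 80 mm wide, 75 mm between cheeks. Shut, its plate's underside is 30 mm above the panel from x = +30 to -14 mm and its cheeks reach down to 14 mm above the panel; it is open in front.
- guard_lip (a point): Middle of the steel roller (8 mm thick, 74 mm long, turns freely) that edges the guard's lip; moves with the guard. The lip, 80 mm wide and 2.5 mm thick, flares forward and up at 0.35 rad from the plate's front edge; shut, this point is at x = -34 mm from the box's origin, 38 mm above the panel. A finger slides along the roller without catching.
- guard (a joint): Guard angle, rad: 0 = shut, 1.25 = stop, fully up; the front rises and swings to the back. 75 g, takes under 1 N at the lip; falls shut by itself from any angle when nothing holds it up.
- toggle (a joint): Toggle under the guard, rad: 0 = off (leans 0.35 rad to the box's front, -x), 0.70 = on (leans 0.35 rad to the back, +x). Pivots about the box's y axis at the panel's centre, level with the panel; it has no snap but a stiff pivot, and it stays where it is left. Takes about 1.5 N near its tip.
- toggle_tip (a point): Top of the steel bat-shaped toggle under the guard: 24 mm from its pivot, 13 mm thick near the top. Off, at x = -8 mm and 23 mm above the panel; on, at x = +8 mm. The shut guard clears it in both positions.
- plain_box: Control box with an unguarded toggle: leave alone. Loose, 2.9 kg on rubber feet (some 20 N slides it), 150 x 150 mm, 52 mm high to its flat dark panel, grey. Origin: centre of the underside; x from its front to its back (away from the robot at yaw 0; yaw within 0.35 rad), z up. 
- plain_toggle (a joint): The unguarded toggle, built like the other; leave it at 0 (leaning to the box's front).
- rouge_tin: Bystander: round tin with a red lid, 67 mm across, 28 mm high, between the boxes; origin at the centre of its underside.
- plane: Bystander: block plane, 44 x 174 x 46 mm, to the left of the boxes; origin at the centre of its underside.
- pencil: Bystander: pencil, 14 x 170 x 8 mm, lying in front of the boxes; origin at the centre of its underside.

How it is judged:
By the outcome, as a careful person would: the job done as asked, in the order asked, and still so for the second after the job is handed in, with the robot touching nothing.
It also fails if it takes over 45 s, if anything falls off the work surface, if the arm or the gripper's body presses on something with over 40 N, if the wrist force passes 120 N, or if a joint passes its speed limit or range.

### The arm

A 7-joint arm with a two-finger parallel gripper is mounted at the origin on a cart in front of the work surface, level with it; the furniture and walls round the work are solid. World frame = base frame: x ahead of the robot, y to its left, z up, the work surface at z = 0. Lengths are in mm, angles in rad, forces in N, time in s.
With the tool pointing down it reaches from about 400 to 875 mm from the base axis. Payload 19.3 kg.
Tool frame: the origin (TCP) lies at the very end of the fingers, on their centre line; the grasp point (between the pads) lies 19 mm behind it; y points along the fingers, z is the direction in which the jaws open and shut, and the axes are right-handed (so a half turn about y gives the same grasp; the last joint's range is limited). The gripper opens to 85 mm and grips with 20 to 120 N. Pads are 22 mm wide; open, the fingers measure 114 mm over their backs; the gripper's body (76 mm by 85 mm) begins 54 mm behind the grasp point. The pads swing forward as they close: fully open they stand 13 mm farther back than shut.
Start: joints at [-1.325, 0.521, -0.036, 1.599, 0.021, 1.021, -0.113], TCP at [194.129, 594.078, 231.291] pointing down, gripper open.
Joint ranges: [-2.91, 2.91], [-0.3, 2.13], [-1.5, 1.42], [0.17, 2.43], [-1.26, 4.41], [0.16, 1.93], [-2.52, 2.52]. Speed limits (rad/s): [1.89, 1.89, 2.39, 2.39, 3.01, 3.01, 3.01].

### API

Orientations are given as a unit quaternion [w, x, y, z].
In Python, from station import env gives the robot as it stands. Calls block until the motion is done:
- env.move_pose(position, orientation): joint-space move of the TCP to a pose.
- env.servo_line(position, rotation=None, v=150): straight line of the TCP; rotation=None keeps the orientation; v is the mean speed in mm/s.
- env.move_joints(angles): joint-space move.
- env.grip(opening): opening from 0.0 (shut) to 1.0 (fully open); the grip force is fixed at half the most; returns when the fingers have stopped.
- env.pause(seconds).
- env.ik(position, orientation): joint angles nearest the present ones, or None.
- env.get_obs(): the state.
- env.read_camera(name): name is "scene" or "top" or "wrist"; returns the picture (400x640x3 uint8, blue, green, red); there is no depth.
- env.get_calibration(name): a dict with "fx", "fy", "cx", "cy" (pixels), "extrinsics" (4x4, takes a point from camera to world coordinates); the wrist camera has in their place "tool_from_camera" (4x4, takes a point from camera to tool coordinates, whose origin is the TCP and whose axes are the tool frame's). Camera axes: x right, y up, looking along -z (the intrinsics and any distortion apply to the point x, -y, -z); pixel columns grow to the right and rows downward; lengths in mm; the calibration is good to about 2 mm. A picture is of the moment at which its call begins: read the wrist's pose just before it. get_calibration takes no time and is no camera call.
A pose or a line that the arm cannot do raises env.PlanningError and nothing moves.
- env.job_done(): hands the job in, once; it reports no verdict.
The state is a dict: "time": time; "joint_pos": joint angles; "dq": joint speeds; "joint_efforts": joint torques, N m; "eef_pos": TCP position; "tool_rot": TCP orientation; "ft_force": force on the tool from outside, world axes, zero at the start; "moment": the same for the moment, N m; "grip_width": opening from 0.0 (shut) to 1.0 (fully open).
Only numpy, scipy, OpenCV 4.12 (cv2) and the standard library are available. Lean on these libraries where they do the work, as an engineer would, in place of code of your own. Each camera call takes 0.05 s, during which the arm holds its last target.

## Working session

There is one attempt and no reset: what is moved stays moved. The work goes in short steps, each a Python script; the robot and the scene stay as the last script left them, time stands still between calls to the robot, and variables do not carry over. Pictures are saved under pics/ and viewed, and the job is handed in when it is done.

```bash
ls; mkdir -p pics; python3 - <<'E'
from station import env
import cv2,numpy as np
np.set_printoptions(precision=4,suppress=True)
o=env.get_obs();print(o)
for n in("scene","top","wrist"):
    cv2.imwrite(f"pics/{n}0.png",env.read_camera(n));print(n,env.get_calibration(n))
E
```

```text
pics
{'time': 0.0, 'joint_pos': array([-1.3252,  0.522 , -0.0363,  1.6   ,  0.0212,  1.0211, -0.1128]), 'dq': array([-0.0002,  0.0007, -0.0003,  0.    ,  0.0005, -0.0001,  0.001 ]), 'joint_efforts': array([  0.0014, -92.7114,   1.9804, -36.9915,   0.0179,   0.0084,
         0.    ]), 'eef_pos': array([194.0825, 593.7838, 230.7544]), 'tool_rot': array([-0.6979,  0.6987, -0.1112,  0.1112]), 'ft_force': array([ 0.1581,  1.8583, -0.3727]), 'moment': array([ 0.0485,  0.0098, -0.0073]), 'grip_width': 0.9997889029667504}
scene {'fx': 382.68043804783565, 'fy': 382.68043804783565, 'cx': 314.8609055446304, 'cy': 200.68270057724067, 'extrinsics': array([[   0.8997,    0.1711,   -0.4016,   76.2849],
       [  -0.4365,    0.373 ,   -0.8188, -782.6022],
       [   0.0097,    0.9119,    0.4102,  518.8052],
       [   0.    ,    0.    ,    0.    ,    1.    ]])}
top {'fx': 434.89699982829234, 'fy': 434.89699982829234, 'cx': 319.37852722999315, 'cy': 199.20502509349123, 'extrinsics': array([[  -0.0033,    0.9922,   -0.1246,  373.332 ],
       [  -1.    ,   -0.0031,    0.0018,  106.8507],
       [   0.0014,    0.1246,    0.9922, 1182.3032],
       [   0.    ,    0.    ,    0.    ,    1.    ]])}
wrist {'fx': 339.00599530250383, 'fy': 339.00599530250383, 'cx': 315.4081110413057, 'cy': 202.76976472836535, 'tool_from_camera': array([[   0.0005,   -0.9619,   -0.2733,  -69.131 ],
       [   0.0004,    0.2733,   -0.9619, -142.1662],
       [   1.    ,    0.0004,    0.0006,    0.0743],
       [   0.    ,    0.    ,    0.    ,    1.    ]])}
```

View pics/top0.png

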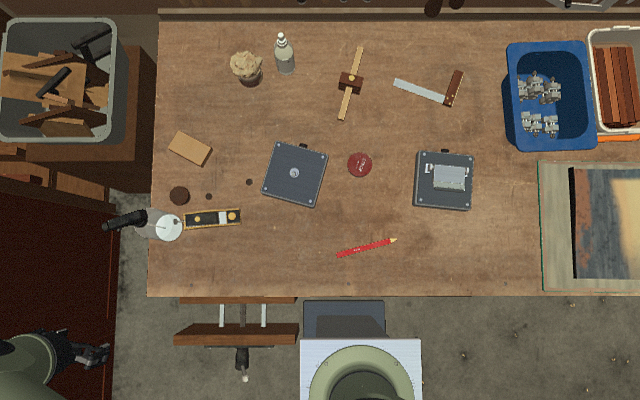

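View pics/scene0.png

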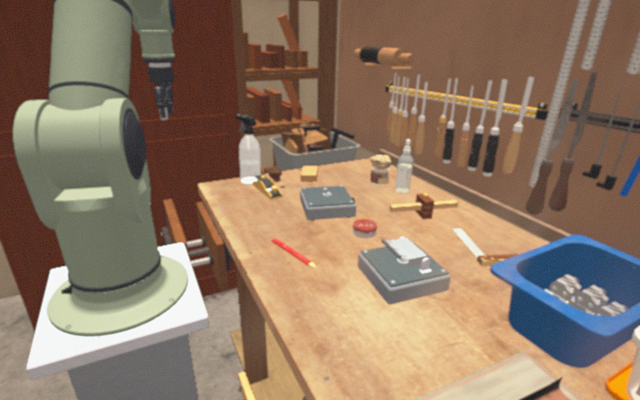

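View pics/wrist0.png

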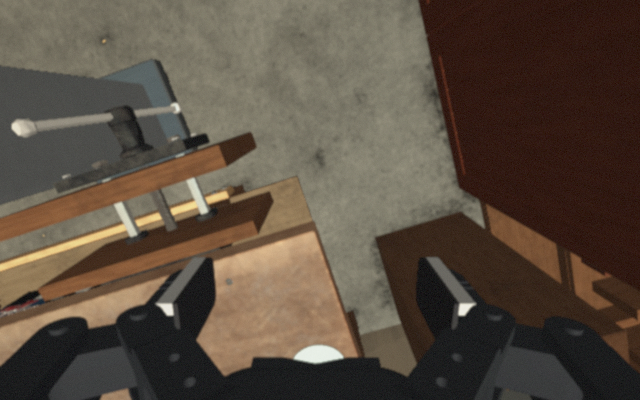

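```bash
python3 - <<'E'
import cv2
a=cv2.imread("pics/top0.png")[140:220,400:490]
cv2.imwrite("pics/topz.png",cv2.resize(a,None,fx=7,fy=7,interpolation=cv2.INTER_CUBIC))
a=cv2.imread("pics/scene0.png")[225:310,345:460]
cv2.imwrite("pics/scenez.png",cv2.resize(a,None,fx=6,fy=6,interpolation=cv2.INTER_CUBIC))
E
```

```text
(no output)
```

View pics/topz.png

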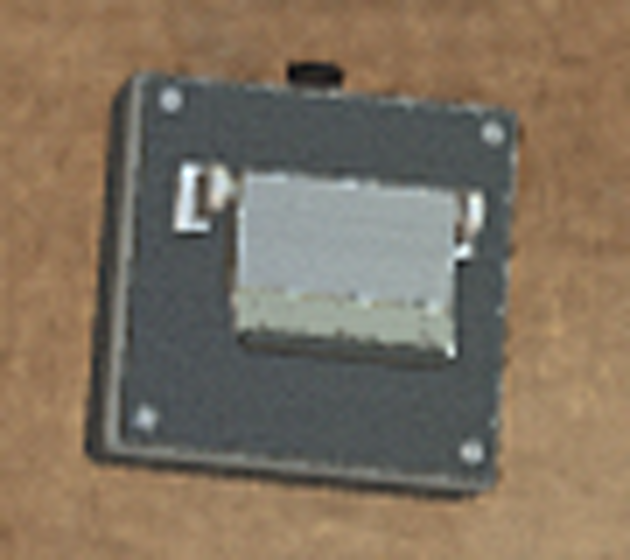

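View pics/scenez.png

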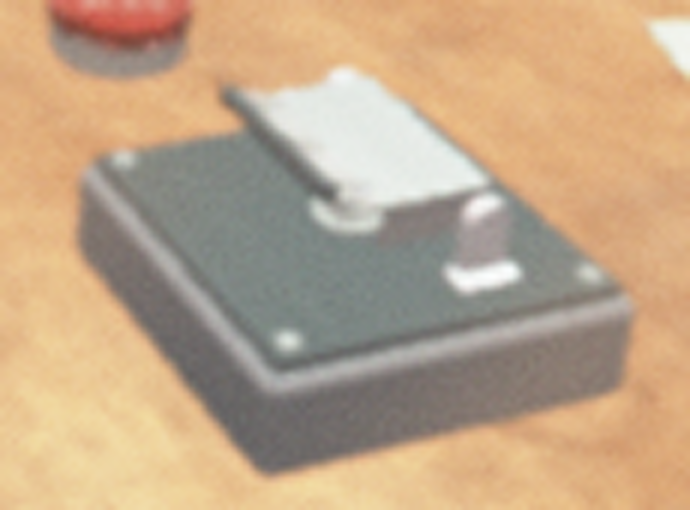

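```bash
cat > h.py <<'E'
import numpy as np,cv2
from scipy.spatial.transform import Rotation as R
from station import env
np.set_printoptions(precision=3,suppress=True)
def ray(px,cal,E):
    d=np.array([(px[0]-cal['cx'])/cal['fx'],-(px[1]-cal['cy'])/cal['fy'],-1.]);return E[:3,3],E[:3,:3]@d
def at_z(px,cal,z,E=None):
    p,d=ray(px,cal,cal['extrinsics'] if E is None else E);return p+d*(z-p[2])/d[2]
def proj(P,cal,E):
    c=np.linalg.inv(E)@np.append(P,1);return np.array([cal['cx']+cal['fx']*c[0]/-c[2],cal['cy']-cal['fy']*c[1]/-c[2]])
def tool_E(o):
    q=o['tool_rot'];T=np.eye(4);T[:3,:3]=R.from_quat([q[1],q[2],q[3],q[0]]).as_matrix();T[:3,3]=o['eef_pos'];return T
E
python3 - <<'E'
from h import *
c=env.get_calibration("top")
print('cal keys',c.keys())
for name,pts,ox,oy,k in(("t",[(170,99),(493,133),(471,452),(145,418)],400,140,7),):
    P=np.array([at_z(((x+.5)/k-.5+ox,(y+.5)/k-.5+oy),c,52) for x,y in pts]);print(P,P.mean(0))
    bl,br,fr,fl=P; v=(bl+br-fl-fr)[:2];w=(bl+fl-br-fr)[:2];print(np.arctan2(v[1],v[0]),np.arctan2(-w[0],w[1]),np.linalg.norm(v)/2,np.linalg.norm(w)/2)
c=env.get_calibration("scene")
P=np.array([at_z(((x+.5)/6-.5+345,(y+.5)/6-.5+225),c,52) for x,y in [(123,159),(590,272),(287,340)]]);print(P,(P[0]+P[1])/2)
E
```

```text
cal keys dict_keys(['fx', 'fy', 'cx', 'cy', 'extrinsics'])
[[ 636.148 -173.032   52.   ]
 [ 622.627 -295.      52.   ]
 [ 501.045 -281.113   52.   ]
 [ 514.24  -159.611   52.   ]] [ 568.515 -227.189   52.   ]
-0.11168279141571005 -0.10929539618757438 122.50803483413605 122.46574435054677
[[ 514.979 -154.029   52.   ]
 [ 624.546 -288.612   52.   ]
 [ 502.433 -275.693   52.   ]] [ 569.763 -221.321   52.   ]
```

```bash
cat >> h.py <<'E'
def setbox(x,y,yaw):
    global B,Bx,By
    B=np.array([x,y,0.]);Bx=np.array([np.cos(yaw),np.sin(yaw),0]);By=np.array([-np.sin(yaw),np.cos(yaw),0])
setbox(569,-224.5,-0.110)
Z=np.array([0,0,1.])
def W(x,y,h): return B+x*Bx+y*By+(52+h)*Z   # h above panel
def Q(tilt,s=1):
    d=np.sin(tilt)*Bx-np.cos(tilt)*Z; z=s*By; x=np.cross(d,z)
    q=R.from_matrix(np.array([x,d,z]).T).as_quat();return np.array([q[3],q[0],q[1],q[2]])
def snap(n):
    o=env.get_obs();cv2.imwrite(f"pics/{n}.png",env.read_camera("wrist"));np.save(f"pics/{n}.npy",tool_E(o)@env.get_calibration("wrist")["tool_from_camera"])
def st():
    o=env.get_obs();p=o['eef_pos']-B;print('t',round(o['time'],2),'box',np.array([p@Bx,p@By,p[2]-52]),'F',o['ft_force'],'g',round(o['grip_width'],3));return o
E
python3 - <<'E'
from h import *
o=env.get_obs()
print(env.ik([194,594,450],o['tool_rot']),env.ik([194,594,400],o['tool_rot']))
for s in(1,-1):
  for t in(0,.2,.35,.5,.7):
    print(s,t,env.ik(W(-110,0,180),Q(t,s)),env.ik(W(0,0,12),Q(t,s)))
E
```

```text
[-1.337  0.393 -0.021  1.253  0.008  1.497 -0.101] [-1.333  0.406 -0.025  1.353  0.01   1.383 -0.103]
1 0 [-0.216  0.411  0.708  1.932 -0.333  0.917  2.118] [ 0.192  0.72   0.129  1.76  -0.137  0.67   1.857]
1 0.2 [-0.313  0.333  0.83   2.086 -0.501  0.695  2.294] [ 0.325  0.652 -0.035  1.925 -0.044  0.369  1.799]
1 0.35 [-0.184  0.232  0.659  2.194 -0.559  0.489  2.36 ] [ 0.698  0.675 -0.514  2.027  1.01   0.278  0.849]
1 0.5 [ 0.807  0.185 -0.446  2.265 -0.227  0.232  2.056] [ 0.823  0.709 -0.641  2.133  1.94   0.277 -0.017]
1 0.7 [ 0.874  0.19  -0.459  2.407  4.057  0.169 -2.184] [ 1.182  0.993 -1.106  2.245  2.298  0.68  -0.098]
-1 0 [-0.386  0.511  0.988  1.939 -0.518  0.97  -0.831] [-0.089  0.805  0.567  1.776 -0.61   0.743 -0.88 ]
-1 0.2 [-0.381  0.366  0.932  2.088 -0.574  0.718 -0.773] [ 0.059  0.688  0.339  1.939 -0.654  0.421 -0.792]
-1 0.35 [-0.305  0.262  0.817  2.198 -0.662  0.517 -0.676] [ 0.529  0.64  -0.284  2.036  0.592  0.168 -1.922]
-1 0.5 [-0.286  0.221  0.812  2.309 -1.06   0.382 -0.26 ] [0.197 0.649 0.187 2.164 4.073 0.265 0.811]
-1 0.7 [ 0.874  0.19  -0.459  2.407  4.057  0.169  0.957] [ 0.877  0.767 -0.656  2.258  2.761  0.483  2.388]
```

```bash
python3 - <<'E'
from h import *
o=env.get_obs()
q1=env.ik([194,594,430],o['tool_rot']); env.move_joints(q1)
env.move_pose(W(-130,0,170),Q(.12)); 
env.grip(0.0)
print(env.get_obs()['joint_pos']);st();snap('w1')
E
```

```text
[-0.338  0.371  0.874  2.081 -0.483  0.759  2.291]
t 4.76 box [-130.001    0.002  169.993] F [-0.983 -0.981  0.143] g 0.003
```

View pics/w1.png

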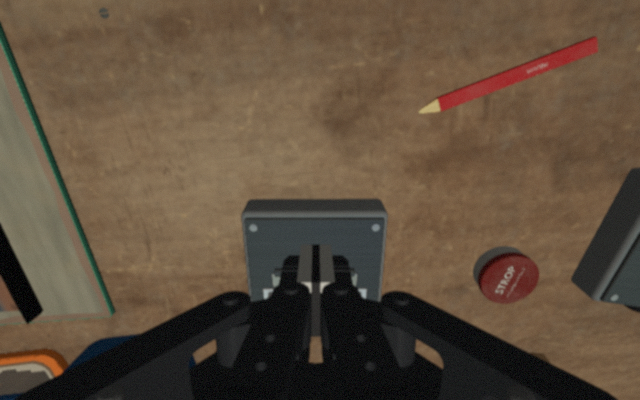

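```bash
python3 - <<'E'
import cv2
a=cv2.imread("pics/w1.png")[190:310,230:400]
cv2.imwrite("pics/w1z.png",cv2.resize(a,None,fx=4.7,fy=4.7,interpolation=cv2.INTER_CUBIC))
from h import *
E=np.load("pics/w1.npy");c=env.get_calibration("wrist")
P=[at_z(p,c,52,E) for p in((253.5,228.5),(376,228))];print(P,np.linalg.norm(P[0]-P[1]))
m=(P[0]+P[1])/2;w=P[1]-P[0];yaw=np.arctan2(-w[0],w[1]);print(m,yaw,m+61.2*np.array([np.cos(yaw),np.sin(yaw),0]))
print(proj(W(-61.2,61.2,0),c,E),proj(W(-61.2,-61.2,0),c,E),proj(W(-34,37,38),c,E),proj(W(-34,-37,38),c,E))
E
```

```text
[array([ 501.627, -279.547,   52.   ]), array([ 514.553, -157.724,   52.   ])] 122.50751319571714
[ 508.09  -218.636   52.   ] -0.10570932566648533 [ 568.948 -225.093   52.   ]
[376.788 228.222] [254.391 228.252] [355.481 273.091] [275.709 273.104]
```

View pics/w1z.png

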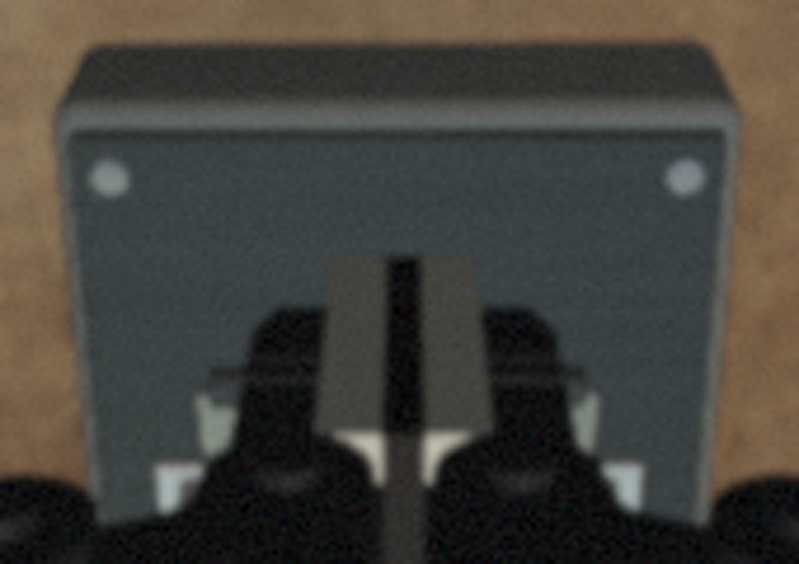

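```bash
sed -i 's/^setbox(569.*/setbox(569,-225,-0.108)/' h.py; python3 - <<'E'
from h import *
env.servo_line(W(-78,0,60),Q(.12),v=150)
env.servo_line(W(-75,0,17),Q(.12),v=100);env.pause(.2);st()
env.servo_line(W(-50,0,17),Q(.12),v=60);st()
env.servo_line(W(-30,0,17),Q(.12),v=40);env.pause(.2);st()
print(env.get_obs()['joint_pos'])
cv2.imwrite("pics/s2.png",cv2.resize(env.read_camera("scene")[200:310,330:470],None,fx=5,fy=5,interpolation=cv2.INTER_CUBIC))
snap('w2')
E
```

```text
t 6.55 box [-74.708   0.012  17.608] F [0.166 0.067 0.31 ] g -0.0
t 7.12 box [-50.11    0.035  16.806] F [-0.476  0.736  0.033] g 0.001
t 7.97 box [-29.864   0.035  17.009] F [-0.949  0.428  0.711] g -0.004
[-0.058  0.708  0.514  1.952 -0.728  0.544  2.42 ]
```

View pics/s2.png

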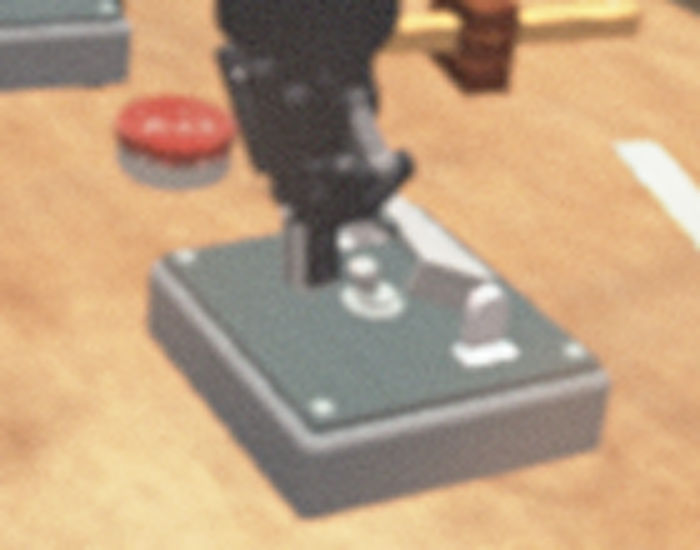

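View pics/w2.png

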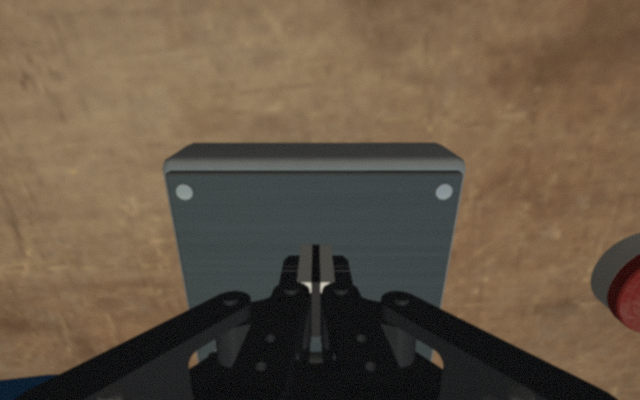

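```bash
python3 - <<'E'
from h import *
E=np.load("pics/w2.npy");c=env.get_calibration("wrist")
print(at_z((184,192),c,52,E),at_z((444,191.5),c,52,E),W(-61.2,-61.2,0),W(-61.2,61.2,0))
print([env.ik(W(x,0,17),Q(.12)) for x in(-20,-10,-5)])
for x in np.arange(-28,-11.9,2.):
    env.servo_line(W(x,0,17),Q(.12),v=30);o=st()
    if -(o['ft_force']@Bx)>9: break
env.pause(.15);st()
cv2.imwrite("pics/s3.png",cv2.resize(env.read_camera("scene")[200:310,330:470],None,fx=5,fy=5,interpolation=cv2.INTER_CUBIC))
E
```

```text
[ 504.302 -280.535   52.   ] [ 517.342 -158.282   52.   ] [ 501.56  -279.247   52.   ] [ 514.753 -157.56    52.   ]
[array([-0.062,  0.721,  0.52 ,  1.927, -0.725,  0.56 ,  2.408]), array([-0.066,  0.733,  0.525,  1.902, -0.722,  0.575,  2.396]), array([-0.067,  0.739,  0.528,  1.889, -0.72 ,  0.582,  2.39 ])]
t 8.32 box [-27.843   0.045  16.994] F [-1.49  -0.113 -0.324] g 0.002
t 8.57 box [-25.884   0.028  16.985] F [-0.471  0.063  0.183] g -0.0
t 8.82 box [-23.89   -0.012  16.997] F [-1.649 -0.571  0.196] g -0.002
t 9.07 box [-21.873   0.025  16.997] F [0.151 0.066 0.176] g 0.002
t 9.32 box [-19.888  -0.007  16.992] F [-0.253  0.055  0.174] g 0.003
t 9.57 box [-18.096  -0.061  17.145] F [-3.963  0.547  6.064] g 0.002
t 9.82 box [-16.068  -0.169  17.546] F [-6.836  2.6   14.583] g 0.0
t 10.07 box [-13.866  -0.067  17.189] F [-1.169  0.587  1.713] g 0.001
t 10.32 box [-11.85   -0.034  16.951] F [-1.602 -0.035  0.381] g -0.004
t 10.47 box [-11.974  -0.005  16.91 ] F [-0.114 -0.367 -0.485] g -0.003
```

View pics/s3.png

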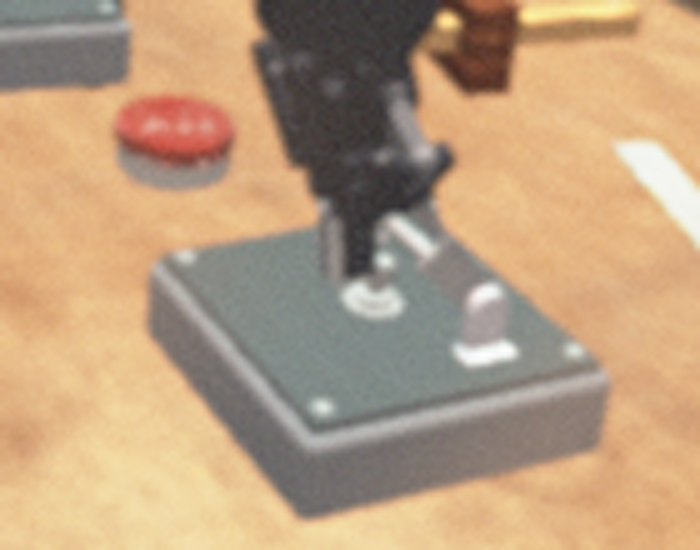

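```bash
python3 - <<'E'
from h import *
a=env.read_camera("scene");cv2.imwrite("pics/s3full.png",a)
cv2.imwrite("pics/s4.png",cv2.resize(a[228:270,385:435],None,fx=14,fy=14,interpolation=cv2.INTER_CUBIC))
snap('w4')
b=cv2.imread("pics/w4.png");cv2.imwrite("pics/w4z.png",cv2.resize(b[200:400,215:415],None,fx=3,fy=3))
setbox(571.5,-226,-.108)
c=env.get_calibration("scene");E=c['extrinsics']
for P in [(0,0,0),(-8,0,23),(8,0,23),(-61.2,-61.2,0)]: print(P,(proj(W(*P),c,E)-[385,228])*14)
E
```

```text
(0, 0, 0) [272.141 462.113]
(-8, 0, 23) [243.13  346.152]
(8, 0, 23) [332.035 328.564]
(-61.2, -61.2, 0) [132.014 759.8  ]
```

View pics/s4.png

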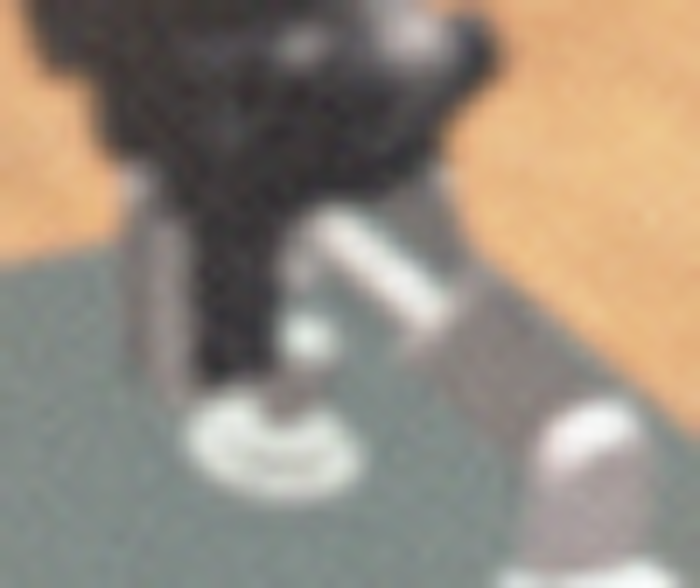

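View pics/w4z.png

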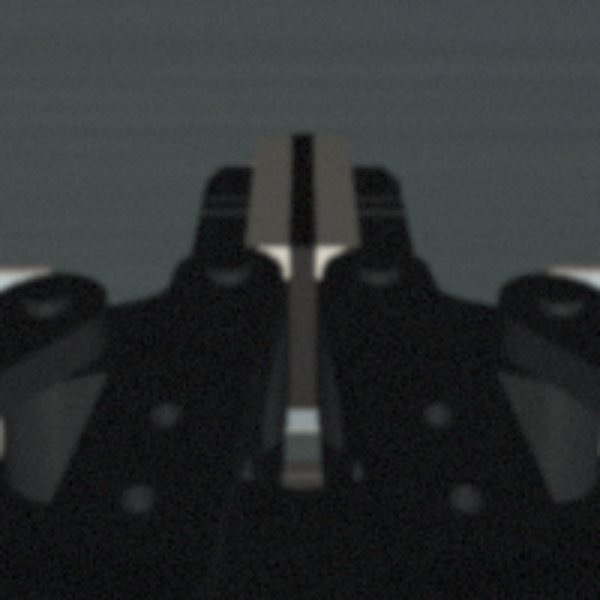

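```bash
python3 - <<'E'
from h import *
for x in np.arange(-10.5,1,1.5):
    env.servo_line(W(x,0,16.5),Q(.12),v=25);o=st()
    if abs(o['ft_force']@Bx)>7 or np.linalg.norm(o['ft_force'])>12: break
a=env.read_camera("scene");cv2.imwrite("pics/s5full.png",a)
cv2.imwrite("pics/s5.png",cv2.resize(a[228:270,385:435],None,fx=14,fy=14,interpolation=cv2.INTER_CUBIC))
E
```

```text
t 10.87 box [-10.427   0.004  16.509] F [-1.885  0.459  1.146] g 0.003
t 11.12 box [-8.854 -0.004 16.544] F [-2.     0.748  2.06 ] g -0.001
t 11.37 box [-7.353 -0.017 16.522] F [-0.369  0.386  1.378] g -0.002
t 11.62 box [-6.694 -0.024 16.305] F [-6.971  0.904  5.253] g -0.002
```

View pics/s5.png

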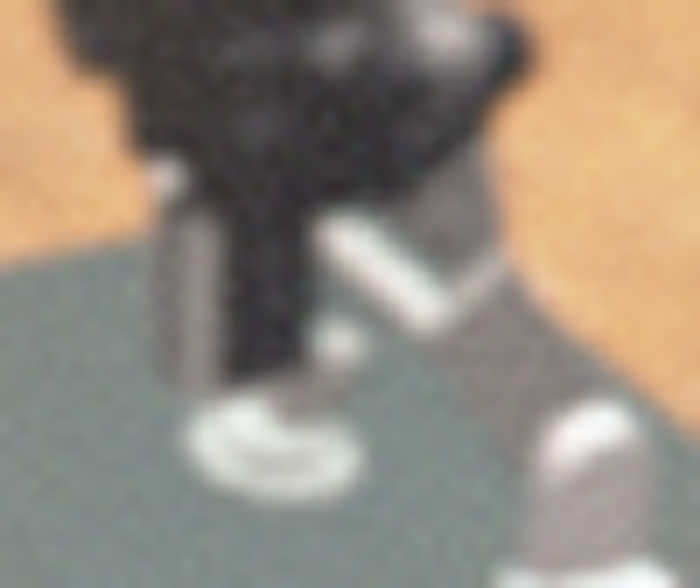

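```bash
python3 - <<'E'
from h import *
env.servo_line(W(-5.5,0,16.5),Q(.12),v=25);env.pause(.15);st()
env.servo_line(W(-30,0,17),Q(.12),v=50);st()
env.servo_line(W(-85,0,17),Q(.12),v=60);st()
env.servo_line(W(-105,0,60),Q(.12),v=120)
env.servo_line(W(-170,0,200),Q(.12),v=200);env.pause(.3);st()
a=env.read_camera("scene");cv2.imwrite("pics/s6full.png",a)
cv2.imwrite("pics/s6.png",cv2.resize(a[215:310,345:460],None,fx=6,fy=6,interpolation=cv2.INTER_CUBIC))
t=env.read_camera("top");cv2.imwrite("pics/t6.png",t);cv2.imwrite("pics/t6z.png",cv2.resize(t[140:220,400:490],None,fx=7,fy=7,interpolation=cv2.INTER_CUBIC))
snap('w6')
E
```

```text
t 12.07 box [-6.534 -0.009 16.279] F [-8.484  0.786  6.844] g 0.001
t 12.71 box [-29.801  -0.028  17.136] F [-1.421 -0.746  0.214] g -0.001
t 13.78 box [-84.641   0.035  17.01 ] F [-1.16  -0.532  0.835] g 0.004
t 15.54 box [-170.118   -0.138  199.556] F [-0.29  -0.444  0.081] g -0.001
```

View pics/s6.png

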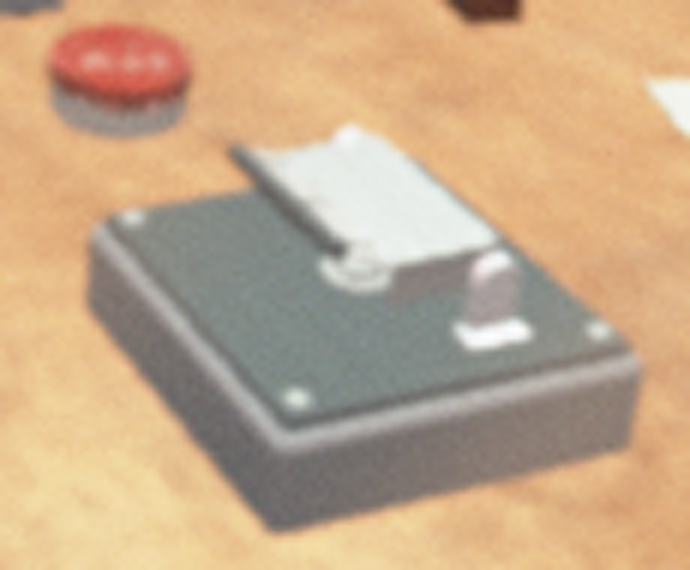

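View pics/t6z.png

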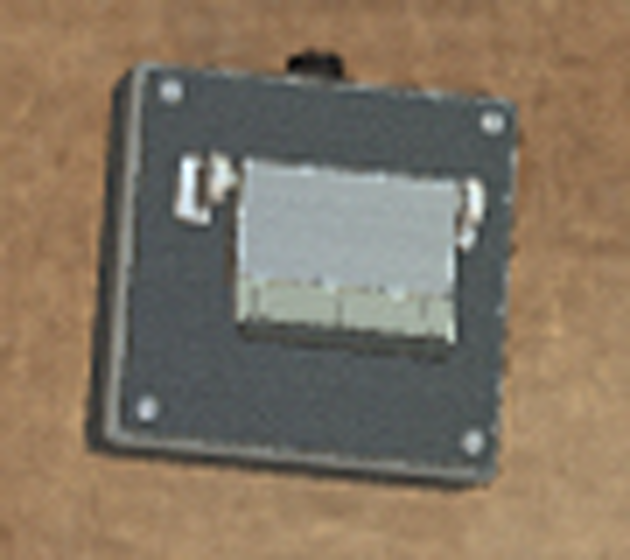

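View pics/w6.png

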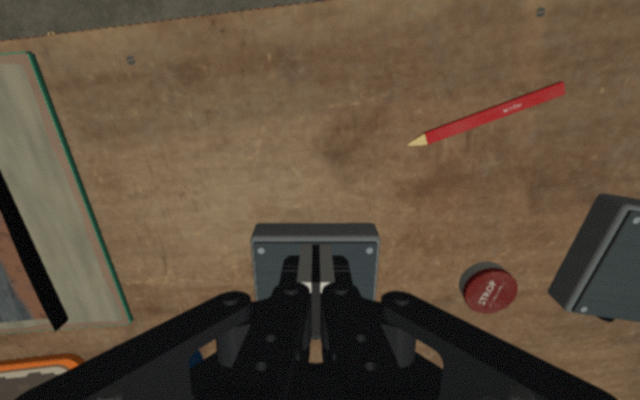

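```bash
python3 - <<'E'
import cv2,numpy as np
a=cv2.imread("pics/scene0.png")[240:275,380:420];b=cv2.imread("pics/s6full.png")[239:274,381:421]
z=lambda m:cv2.resize(m,None,fx=9.5,fy=9.5,interpolation=cv2.INTER_CUBIC)
cv2.imwrite("pics/cmp.png",np.hstack([z(a),z(b)]))
f=cv2.imread("pics/top0.png");g=cv2.imread("pics/t6.png")
for n,(x0,y0,x1,y1) in dict(tin=(340,145,380,185),plain=(258,138,332,212),plane=(180,200,245,235),pencil=(330,230,402,262),hammer=(330,40,370,125),gbox=(410,145,478,215)).items():
    s,r=cv2.phaseCorrelate(np.float32(cv2.cvtColor(f[y0:y1,x0:x1],6)),np.float32(cv2.cvtColor(g[y0:y1,x0:x1],6)));print(n,np.round(s,2),round(r,2))
E
```

```text
tin [ 0.09 -0.03] 1.01
plain [0.53 0.48] 1.0
plane [0.03 0.02] 1.0
pencil [0.01 0.05] 0.99
hammer [-0.03 -0.07] 0.96
gbox [ 0.23 -0.97] 0.96
```

View pics/cmp.png

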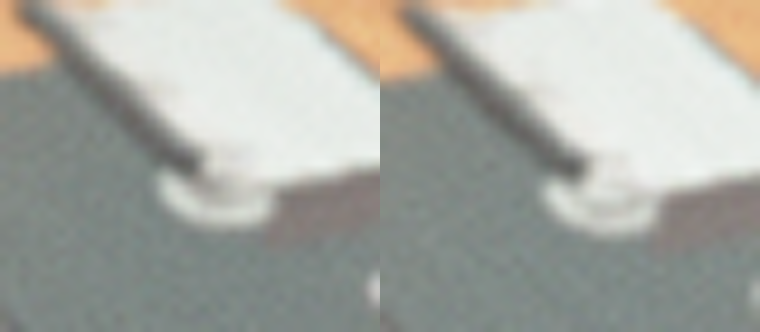

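```bash
python3 - <<'E'
from h import *
# low viewing pose candidates: far in front, looking forward
for t in (.12,.4,.6,.8,1.0):
  for x,h in((-170,60),(-230,60),(-170,120)):
    q=env.ik(W(x,0,h),Q(t));print(t,x,h,q)
E
```

```text
0.12 -170 60 [-0.049  0.468  0.537  2.258 -0.671  0.444  2.494]
0.12 -230 60 [ 0.104  0.371  0.379  2.38  -0.537  0.346  2.415]
0.12 -170 120 [-0.205  0.366  0.72   2.214 -0.517  0.594  2.355]
0.4 -170 60 [ 1.13   0.479 -0.845  2.409  1.566  0.234  0.358]
0.4 -230 60 None
0.4 -170 120 [ 0.652  0.228 -0.245  2.38  -0.398  0.172  2.267]
0.6 -170 60 None
0.6 -230 60 None
0.6 -170 120 None
0.8 -170 60 None
0.8 -230 60 None
0.8 -170 120 None
1.0 -170 60 None
1.0 -230 60 None
1.0 -170 120 None
```

```bash
python3 - <<'E'
import cv2,numpy as np
f=cv2.imread("pics/top0.png");g=cv2.imread("pics/t6.png")
d=cv2.absdiff(f,g).max(2)
for n,(x0,y0,x1,y1) in dict(tin=(340,145,380,185),plain=(258,138,332,212),table=(200,100,240,130),gbox=(410,145,478,215)).items(): print(n,d[y0:y1,x0:x1].mean(),np.percentile(d[y0:y1,x0:x1],99))
E
```

```text
tin 5.3875 12.0
plain 5.195215485756027 12.0
table 5.3566666666666665 12.0
gbox 13.671638655462186 93.0
```

Everything else is unchanged down to camera noise. The guarded box alone has slid back about 3 mm and is still standing square. The arm is clear, so I'm handing in.

```bash
python3 - <<'E'
from h import *
env.job_done();st()
E
```

```text
the job is handed in; nothing more can be done
the job is handed in; nothing more can be done
```

The extractor toggle is switched on and the guard has dropped shut over it. I handed the job in after about 16 s, with the arm well clear.

**What I did:** I pushed the closed fingers in under the guard's lip, so the guard rode up and rested on them. With it held up, I pushed the toggle back until it met its stop; the force rose to about 8 N and the fingers stopped advancing. I then backed straight out and the guard came down with the fingers.

**What the last checks showed:**
- **Toggle:** while the guard was up, the scene camera showed the tip at the position computed for "on". With the guard shut the toggle is almost hidden. What shows of its base fits "on", but I had no clear view of it after closing.
- **Guard:** the scene and top pictures show it fully shut.
- **Surroundings:** in the top picture, the plain box and its toggle, and the tin, are unchanged beyond camera noise. The plane and pencil show no measurable shift.

**What did not go perfectly:**
- **Guarded box moved:** it slid back about 3 mm and is still standing square. It had already shifted about that much before I touched the toggle, so lifting the guard probably did it. The forces I read during the lift were only about 1 N, so I can't fully explain it.
- **Force spike:** the fingers met a brief force of about 16 N, mostly upward, as they rode against the toggle's top during the flip.

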